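# Set the ratchet feed dial back one notch

## Robot

A 6-joint arm with a two-finger parallel gripper is mounted at the origin on a cart in front of the work surface, level with it; the furniture and walls round the work are solid. World frame = base frame: x ahead of the robot, y to its left, z up, the work surface at z = 0. Lengths are in m, angles in rad, forces in N, time in s.
With the tool pointing down it reaches from about 0.25 to 0.775 m from the base axis. Payload 4 kg.
Tool frame: the origin (TCP) lies midway between the tips of the shut fingers; the grasp point (between the pads) lies 19 mm behind it; y points along the fingers, x is the direction in which the jaws open and shut, and the axes are right-handed (so a half turn about y gives the same grasp; the last joint's range is limited). The gripper opens to 94 mm and grips with 3 to 60 N. Pads are 16 mm wide; open, the fingers measure 119 mm over their backs; the gripper's body (75 mm by 177 mm) begins 78 mm behind the grasp point.
Start: joints at [1.071, 0.087, 1.371, -0, 1.684, -0.103], TCP at [0.213, 0.507, 0.206] pointing down, gripper open.
Joint ranges: [-3.1, 3.1], [-0.76, 2.03], [0.27, 2.55], [-1.08, 4.22], [0.17, 2.65], [-2.57, 2.57]. Speed limits (rad/s): [2.79, 2.79, 3.14, 3.14, 3.14, 3.14].

## Interface

Orientations are given as [roll, pitch, yaw] about the fixed x, y, z axes, in that order (R = Rz(yaw) Ry(pitch) Rx(roll)).
In Python, from bench import robot, snapshot, camera_info, ticket gives the robot as it stands.
- The arm moves only by the shell command python3 -m creep 'ROWS'. ROWS is JSON, a list of rows, each an object with "slide": the shift along the tool's x, y, z in mm, a list of three; "roll": the turn about the tool's y in degrees; "grip": the closure, from 0 (fully open) to 1 (shut). In form: [{"slide": [x, y, z], "roll": roll, "grip": grip}, ...]. A call has 1 to 20 rows; each row is the pose to reach, as a shift and turn from the pose commanded when the call began, along the tool's axes at that moment; what a row does not reach only later rows make up. A row lasts 1/12 s, in which the tool goes at most 41.7 mm and 7.16 degrees, less where a joint would pass 70% of its speed; a pose out of reach is approached as far as the arm can. A call with a gripper value outside its range is refused whole. The fingers move at their own pace and stop on an object; the grip force is fixed at half the most. Time passes only in rows, so rows that repeat a pose let the fingers close. It gives the time, the measured TCP pose, the force and the opening at its end, in the units of the state.
- robot.get_obs(): the state, without advancing time (a new reading comes with each control period).
- snapshot(name): name is "scene" or "top"; returns the picture (420x560x3 uint8, red, green, blue); there is no depth.
- camera_info(name): a dict with "fx", "fy", "cx", "cy" (pixels), "cam_to_world" (4x4, takes a point from camera to world coordinates). Camera axes: x right, y down, z forward; pixel columns grow to the right and rows downward; lengths in m; the calibration is good to about 2 mm. A picture is of the moment at which its call begins. camera_info takes no time and is no camera call.
- ticket.close_job(): hands the job in, once; it reports no verdict.
The state is a dict: "time": time; "joint_positions": joint angles; "qvel": joint speeds; "joint_torque": joint torques, N m; "tool_pos": TCP position; "ee_rot": TCP orientation; "wrist_force": force on the tool from outside, world axes, zero at the start; "wrist_torque": the same for the moment, N m; "width": finger opening in m.
Only numpy, scipy, OpenCV 4.12 (cv2) and the standard library are available. Lean on these libraries where they do the work, as an engineer would, in place of code of your own. Each camera call takes 0.05 s, during which the arm holds its last target.

## Task

The ratchet feed dial in front of the press was fed one notch too far. With the fingertips and light pushes only, gripping nothing, tip the pawl's ball lever over so that the pawl lifts out of the teeth and stays up, push the dial back (clockwise seen from above) by one notch, then tip the lever back so that the pawl drops fully into the gap between the teeth there. Leave the loose parts around it where they stand.

Things in the scene. Friction and masses are not known exactly. Their poses are not given: they have to be found in the camera images.
- dial_unit: Grey cast base of the ratchet feed dial, fixed. Origin on the table under the dial's vertical axis; its x, y, z axes (z up, yaw up to 0.5 rad off the room's) are the 'unit' coordinates used below, in mm. Round foot 196 across, 15 high, and a 100 wide, 13 high tongue out to y = -175 under the pawl, which stands on the -y side. Loose small parts stand on the table close by.
- dial_axis (a point): Centre of the dial's upper face, 38 mm above the table: unit (0, 0, 38). The dial is an dark steel disc 178 across, 12 thick, hub 44 across, rising 15 above the face. On its rim stand eight bright steel saw teeth, 45 degrees apart, 12 high, from radius 66 to 89, each with an upright face and a ramp.
- dial (a joint): Turn of the dial, rad, positive counter-clockwise from above (feeding); backward is clockwise. Light friction (1 N at a pin), stays where left. Pawl down: a tooth face stops backward turning at 0; the nose has play in the gap 0 to 0.30, where the dial starts. The gap one notch back is -0.785 to -0.485. Turning forward with the pawl down clicks over the ramps.
- pawl (a joint): Angle of the pawl about its level shaft, rad: 0 = down, nose in a gap; 0.85 = fully lifted, at its stop. Gravity tips it: released below about 0.35 it falls down, above about 0.5 it falls to the lifted stop and stays. Under 1 N at the ball moves it. On top of a tooth it rests at about 0.25, on a ramp in between.
- pawl_shaft (a point): Middle of the pawl's shaft, fixed at unit (0, -128, 62). The shaft lies along the unit's x axis in two bearing cheeks, tops 72 mm above the table.
- lever_ball (a point): Centre of the black ball, 22 mm across, on the pawl's hand lever (8 mm rod, ball centre 60 mm from the shaft axis), 38 mm to the -x side of the pawl arm. Pawl down: it leans to the dial, ball at unit (-38, -105, 118). Pawl lifted: it leans away, ball at (-38, -155, 116). Pushing the ball along the unit's -y lifts the pawl, along +y lets it down.
- nose_tip (a point): Underside of the pawl's nose (8 mm wide, 16 along the arm). Pawl down: unit (0, -80, 39.5), between two teeth; lifted: about (0, -79, 83), the arm's end then reaching about 108 mm up. The arm is 12 wide, 52 long.
- pin0_top (a point): Centre of the top of upright pin 0 of the dial, 80 mm above the table. The four alike pins (13 mm thick, 42 mm high, foot collar 19 mm) stand 55 mm from the axis, 90 degrees apart; at dial = 0 this one stands at 45 degrees counter-clockwise from the unit's x axis. They turn with the dial and serve to push it round.
- pin1_top (a point): Centre of the top of upright pin 1 of the dial, 80 mm above the table. The four alike pins (13 mm thick, 42 mm high, foot collar 19 mm) stand 55 mm from the axis, 90 degrees apart; at dial = 0 this one stands at 135 degrees counter-clockwise from the unit's x axis. They turn with the dial and serve to push it round.
- pin2_top (a point): Centre of the top of upright pin 2 of the dial, 80 mm above the table. The four alike pins (13 mm thick, 42 mm high, foot collar 19 mm) stand 55 mm from the axis, 90 degrees apart; at dial = 0 this one stands at 225 degrees counter-clockwise from the unit's x axis. They turn with the dial and serve to push it round.
- pin3_top (a point): Centre of the top of upright pin 3 of the dial, 80 mm above the table. The four alike pins (13 mm thick, 42 mm high, foot collar 19 mm) stand 55 mm from the axis, 90 degrees apart; at dial = 0 this one stands at 315 degrees counter-clockwise from the unit's x axis. They turn with the dial and serve to push it round.
- bush_steel: Bystander, loose on the table: plain steel collar, 36 mm across, 16 mm high. Origin at the centre of its underside. To be left alone.
- bolt_m10: Bystander, loose on the table: M10 bolt standing on its head, 51 mm high. Origin at the centre of its underside. To be left alone.
- bush_brass: Bystander, loose on the table: brass bush, 28 mm across, 22 mm high. Origin at the centre of its underside. To be left alone.
- collar_black: Bystander, loose on the table: black stop collar, 43 mm across, 19 mm high. Origin at the centre of its underside. To be left alone.
- nut_m12: Bystander, loose on the table: M12 nut lying flat, 22 mm across, 10 mm high. Origin at the centre of its underside. To be left alone.
- gauge_block: Bystander, loose on the table: gauge block standing on edge, 9 x 35 x 30 mm. Origin at the centre of its underside. To be left alone.

How it is judged:
By the outcome, as a careful person would: the job done as asked, in the order asked, and still so for the second after the job is handed in, with the robot touching nothing.
It also fails if it takes over 54 s, if anything falls off the work surface, if the arm or the gripper's body presses on something with over 40 N, if the wrist force passes 120 N, or if a joint passes its speed limit or range.

## Working session

There is one attempt and no reset: what is moved stays moved. The work goes in short steps, Python scripts to look and compute and a shell command to move; the robot and the scene stay as the last step left them, time stands still between calls to the robot, and variables do not carry over. Pictures are saved under pics/ and viewed, and the job is handed in when it is done.

```bash
mkdir -p pics; ls; python3 - <<'E'
from bench import robot, snapshot, camera_info
import cv2
for n in ("scene","top"):
    im=snapshot(n); cv2.imwrite(f"pics/{n}0.png",im[:,:,::-1]); print(n,camera_info(n))
print(robot.get_obs())
E
```

```text
pics
scene {'fx': 409.4209565284558, 'fy': 409.4209565284558, 'cx': 280.14938885214315, 'cy': 208.78494197224035, 'cam_to_world': array([[ 0.71518657, -0.48978055,  0.49862128,  0.03737326],
       [-0.69893079, -0.49914493,  0.51220122, -0.47716934],
       [-0.00198191, -0.7148212 , -0.69930446,  0.79263203],
       [ 0.        ,  0.        ,  0.        ,  1.        ]])}
top {'fx': 502.74713802105214, 'fy': 502.74713802105214, 'cx': 278.003032152293, 'cy': 216.12342190974965, 'cam_to_world': array([[ 1.14085596e-02, -9.84951986e-01,  1.72451240e-01,
         2.86815730e-01],
       [-9.99934890e-01, -1.12797096e-02,  1.72712265e-03,
         2.66234757e-02],
       [ 2.44067027e-04, -1.72459716e-01, -9.85016541e-01,
         1.33569871e+00],
       [ 0.00000000e+00,  0.00000000e+00,  0.00000000e+00,
         1.00000000e+00]])}
{'time': 0.1, 'joint_positions': array([ 1.07089008e+00,  8.79017879e-02,  1.37205801e+00,  7.82753081e-06,
        1.68365331e+00, -1.03062552e-01]), 'qvel': array([-7.89479684e-04, -1.92741571e-03, -6.01350083e-03,  4.46179551e-04,
       -3.87816223e-05, -1.94562648e-03]), 'joint_torque': array([ 1.67704933e-03, -3.41252410e+01, -3.03301799e+01,  7.20139313e-02,
        3.04991647e-02, -8.59193028e-05]), 'tool_pos': array([0.21232345, 0.50682599, 0.20443283]), 'ee_rot': array([-1.57058072,  0.00200893,  1.17395372]), 'wrist_force': array([ 0.13668014, -0.09683   ,  0.62480824]), 'wrist_torque': array([ 0.00677462, -0.04002669,  0.01895605]), 'width': 0.0939088345638037}
```

View pics/scene0.png

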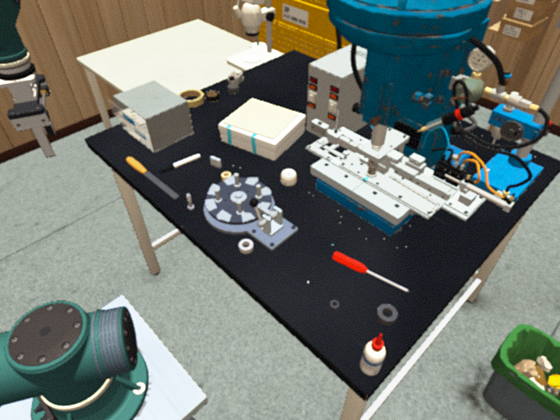

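View pics/top0.png

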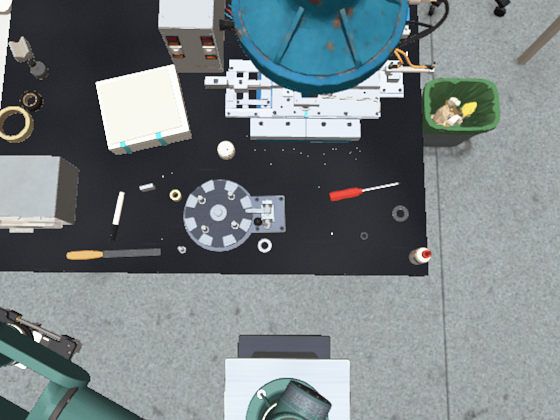

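The top view shows the dial near (219,213) px, with the pawl to its right, at about (265,213), towards world -y. I'll zoom in on both views.

```bash
python3 - <<'E'
import cv2
a=cv2.imread("pics/top0.png")[165:265,160:300]; cv2.imwrite("pics/top0z.png",cv2.resize(a,None,fx=5.6,fy=5.6,interpolation=cv2.INTER_CUBIC))
a=cv2.imread("pics/scene0.png")[160:260,180:310]; cv2.imwrite("pics/scene0z.png",cv2.resize(a,None,fx=6,fy=6,interpolation=cv2.INTER_CUBIC))
E
```

```text
(no output)
```

View pics/top0z.png

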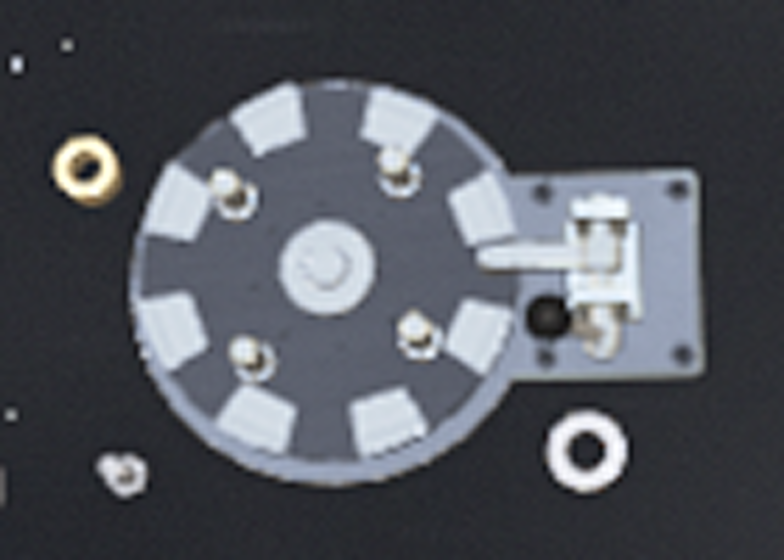

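View pics/scene0z.png

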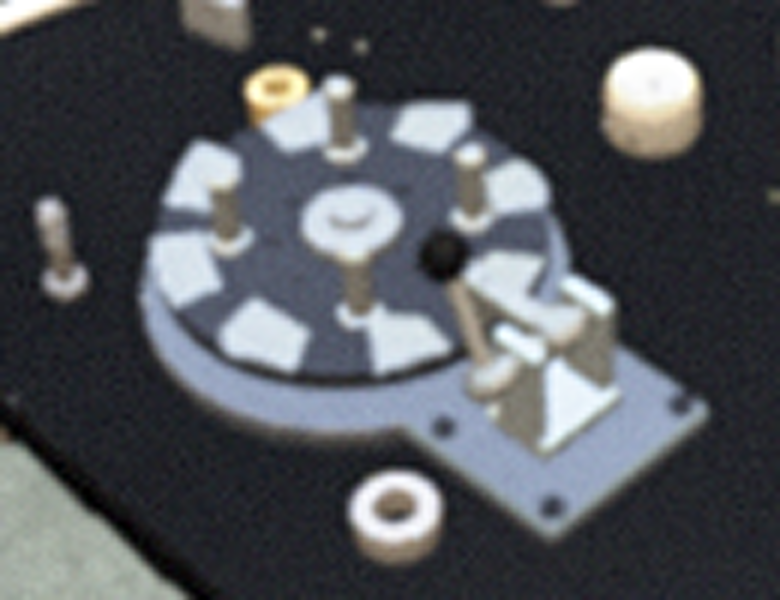

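```bash
cat > h.py <<'E'
import numpy as np, cv2
from scipy.optimize import least_squares
from bench import camera_info
CI={n:camera_info(n) for n in("scene","top")}
def proj(n,P):
    c=CI[n]; T=np.linalg.inv(c["cam_to_world"]); p=(T[:3,:3]@np.atleast_2d(P).T).T+T[:3,3]
    return np.c_[c["fx"]*p[:,0]/p[:,2]+c["cx"], c["fy"]*p[:,1]/p[:,2]+c["cy"]]
def tri(a,b): # top px, scene px
    f=lambda P:np.r_[proj("top",P)[0]-a,proj("scene",P)[0]-b]
    r=least_squares(f,[.4,.1,.05]); return r.x,np.abs(r.fun).max()
def U2W(u,pose):
    x,y,t=pose; u=np.atleast_2d(u)/1000.; c,s=np.cos(t),np.sin(t)
    return np.c_[x+c*u[:,0]-s*u[:,1],y+s*u[:,0]+c*u[:,1],u[:,2]]
def pins(d): return np.array([[55*np.cos(d+a),55*np.sin(d+a),80] for a in np.pi/4+np.arange(4)*np.pi/2])
E
python3 - <<'E'
from h import *
zt=lambda p:np.array(p)/5.6+[160,165]-0.41
zs=lambda p:np.array(p)/6+[180,160]-0.42
T={'p0':(222,182),'p1':(246,347),'p2':(414,324),'p3':(394,160),'hub':(324,265),'ball':(548,317)}
S={'p0':(340,84),'p1':(222,180),'p2':(356,248),'p3':(470,153),'hub':(352,213),'ball':(444,252)}
for k in T: print(k,*tri(zt(T[k]),zs(S[k])))
def f(q):
    P=np.vstack([U2W(pins(q[3]),q[:3]),U2W([[0,0,53],[-38,-105,118]],q[:3])])
    ks=['p0','p1','p2','p3','hub','ball']
    r=np.r_[(proj("top",P)-zt([T[k] for k in ks])).ravel(),(proj("scene",P)-zs([S[k] for k in ks])).ravel()]
    C=U2W([[50,-175,13],[-50,-175,13]],q[:3])
    return np.r_[r,(proj("top",C)-zt([(695,172),(703,379)])).ravel(),(proj("scene",C)-zs([(707,408),(548,535)])).ravel()]
r=least_squares(f,[.35,.15,0,.15]); print(r.x); print(r.fun.reshape(-1,2).round(1).tolist())
np.save('q.npy',r.x)
C=U2W([[0,-128,62],[-38,-105,118],[-38,-155,116]],r.x[:3]);print(C)
from bench import robot; print(U2W(pins(r.x[3]),r.x[:3]))
for n,k,s in(('bolt',(125,475),(64,282)),('steelring',(586,450),(395,535)),('brass',(87,168),(278,95))): print(n,tri(zt(k),zs(s)))
E
```

```text
p0 [0.55564663 0.22988562 0.07794047] 0.7184034360271312
p1 [0.47898084 0.21700816 0.07577585] 0.2656929335853988
p2 [0.4905737  0.14064881 0.07829787] 0.5223734523846133
p3 [0.56609194 0.1518676  0.0786379 ] 0.442049348117564
hub [0.52305019 0.18585163 0.04795407] 0.6464561744860475
ball [0.48763925 0.07824597 0.11998386] 0.5361267769282279
[0.52209079 0.1846437  0.02725497 0.12876185]
[[0.5, -0.3], [-0.1, 0.0], [0.4, -0.2], [0.0, -0.7], [0.6, -0.5], [0.2, -0.1], [-0.9, -0.1], [-0.9, -0.9], [-0.7, -0.1], [-0.4, -0.4], [-0.8, -0.9], [-0.8, 0.8], [1.2, -0.5], [0.5, -0.7], [0.5, 0.2], [-0.2, 0.3]]
[[0.52557899 0.05669124 0.062     ]
 [0.48696632 0.07864714 0.118     ]
 [0.4883289  0.02866571 0.116     ]]
[[0.55446625 0.22910526 0.08      ]
 [0.47762924 0.21701917 0.08      ]
 [0.48971532 0.14018215 0.08      ]
 [0.56655234 0.15226824 0.08      ]]
bolt (array([0.42811737, 0.28336778, 0.00213581]), np.float64(0.3001514763143689))
steelring (array([ 0.44243965,  0.06515277, -0.00520693]), np.float64(0.10765747772438772))
brass (array([0.57410657, 0.3053252 , 0.0162662 ]), np.float64(0.3516229862636635))
```

Both views agree to within 1 px: unit at about (0.522, 0.185), yaw 0.027, dial about 0.13, ball at (0.487, 0.079, 0.118). Next I work out the approach to the ball's +y side.

```bash
cat > go.py <<'E'
import sys
from h import *
from bench import robot
from scipy.spatial.transform import Rotation as R
def cur():
    o=robot.get_obs(); return o["tool_pos"],R.from_euler("xyz",o["ee_rot"]),o
def slide(P,yaw=None):
    p,r,o=cur(); s=r.inv().apply(np.array(P)-p)*1000
    return s.round(1).tolist(), None if yaw is None else round(np.degrees(o["ee_rot"][2]-yaw),1)
E
python3 - <<'E'
from go import *
print(slide([.487,.122,.2],np.pi/2+.027),slide([.487,.122,.108]))
E
```

```text
([-248.7, 4.8, -402.1], np.float64(-24.3)) ([-248.6, 96.8, -402.1], None)
```

```bash
python3 -m creep '[{"slide":[-20,0,-32],"roll":-3,"grip":1},{"slide":[-40,0,-64],"roll":-6,"grip":1},{"slide":[-60,0,-96],"roll":-9,"grip":1},{"slide":[-80,0,-128],"roll":-12,"grip":1},{"slide":[-100,0,-160],"roll":-15,"grip":1},{"slide":[-120,0,-192],"roll":-18,"grip":1},{"slide":[-140,0,-224],"roll":-21,"grip":1},{"slide":[-160,0,-256],"roll":-24,"grip":1},{"slide":[-180,0,-290],"roll":-24.3,"grip":1},{"slide":[-200,0,-320],"roll":-24.3,"grip":1},{"slide":[-220,0,-352],"roll":-24.3,"grip":1},{"slide":[-235,0,-380],"roll":-24.3,"grip":1},{"slide":[-245,3,-396],"roll":-24.3,"grip":1},{"slide":[-248.7,5,-402],"roll":-24.3,"grip":1},{"slide":[-248.7,5,-402],"roll":-24.3,"grip":1},{"slide":[-248.7,5,-402],"roll":-24.3,"grip":1}]'
python3 - <<'E'
from go import *
from bench import snapshot
o=cur()[2]; print(o["tool_pos"],o["ee_rot"],o["width"],o["wrist_force"])
print(slide([.487,.122,.108]))
a=snapshot("top")[150:280,160:300,::-1]; b=snapshot("scene")[120:260,150:310,::-1]
cv2.imwrite("pics/c1.png",np.hstack([cv2.resize(a,(400,371)),cv2.resize(b,(400,371))]))
E
```

```text
time: 1.43
tool_pos: [0.4866, 0.123, 0.1999]
ee_rot: [-1.569, -0.001, 1.598]
wrist_force: [-0.6, 0.6, 0.2]
width: 0.0004
[0.48657539 0.12300291 0.1999109 ] [-1.56913073e+00 -6.97480051e-04  1.59794875e+00] 0.0003500426082176538 [-0.60830839  0.63445999  0.19950441]
([-1.1, 91.9, -0.6], None)
```

View pics/c1.png

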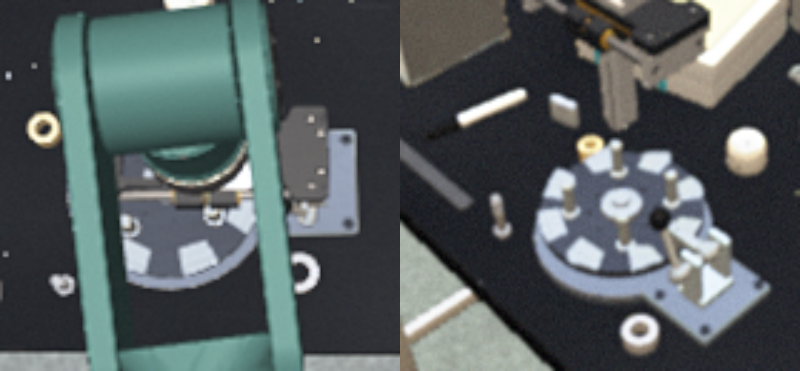

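The arm stands clear, about 90 mm above the dial, with the gripper body running along y. Now descend beside the ball and push it slowly along -y.

```bash
python3 -m creep '[{"slide":[0,20,0],"roll":0,"grip":1},{"slide":[0,45,0],"roll":0,"grip":1},{"slide":[0,70,0],"roll":0,"grip":1},{"slide":[0,85,0],"roll":0,"grip":1},{"slide":[0,91,0],"roll":0,"grip":1},{"slide":[-4,91,0],"roll":0,"grip":1},{"slide":[-8,91,0],"roll":0,"grip":1},{"slide":[-12,91,0],"roll":0,"grip":1},{"slide":[-16,91,0],"roll":0,"grip":1},{"slide":[-20,91,0],"roll":0,"grip":1},{"slide":[-24,91,0],"roll":0,"grip":1},{"slide":[-28,91,0],"roll":0,"grip":1},{"slide":[-32,91,0],"roll":0,"grip":1}]'
python3 - <<'E'
from go import *
from bench import snapshot
b=snapshot("scene")[120:260,150:310,::-1]
cv2.imwrite("pics/c2.png",cv2.resize(b,(640,560)))
E
```

```text
time: 2.62
tool_pos: [0.4884, 0.0902, 0.1099]
ee_rot: [-1.572, -0.0, 1.598]
wrist_force: [-0.4, -0.6, 1.3]
width: 0.0006
```

View pics/c2.png

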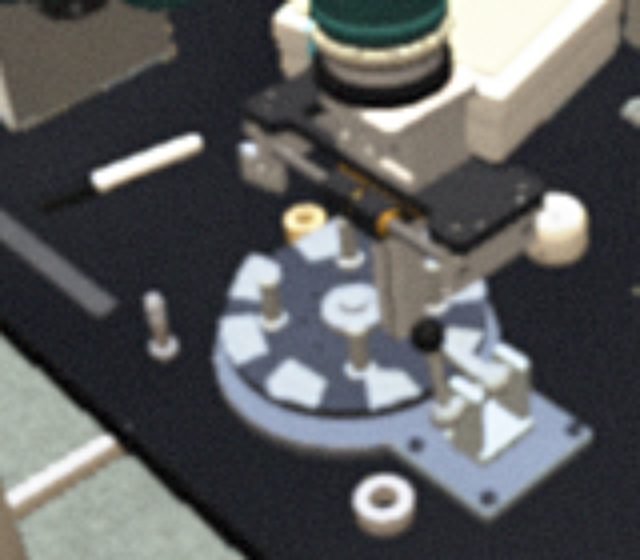

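The fingertip is touching the ball and the lever is now about upright, at (428,335) in the crop. I keep pushing.

```bash
python3 -m creep '[{"slide":[-4,0,0],"roll":0,"grip":1},{"slide":[-8,0,0],"roll":0,"grip":1},{"slide":[-12,0,0],"roll":0,"grip":1},{"slide":[-16,0,0],"roll":0,"grip":1},{"slide":[-20,0,0],"roll":0,"grip":1},{"slide":[-24,0,0],"roll":0,"grip":1},{"slide":[-28,0,0],"roll":0,"grip":1},{"slide":[-32,0,0],"roll":0,"grip":1},{"slide":[-32,0,0],"roll":0,"grip":1}]'
python3 - <<'E'
from go import *
from bench import snapshot
b=snapshot("scene")[120:260,150:310,::-1]
cv2.imwrite("pics/c3.png",cv2.resize(b,(640,560)))
E
```

```text
time: 3.42
tool_pos: [0.489, 0.0578, 0.1094]
ee_rot: [-1.571, 0.0, 1.597]
wrist_force: [0.4, 0.2, 0.5]
width: 0.0004
```

View pics/c3.png

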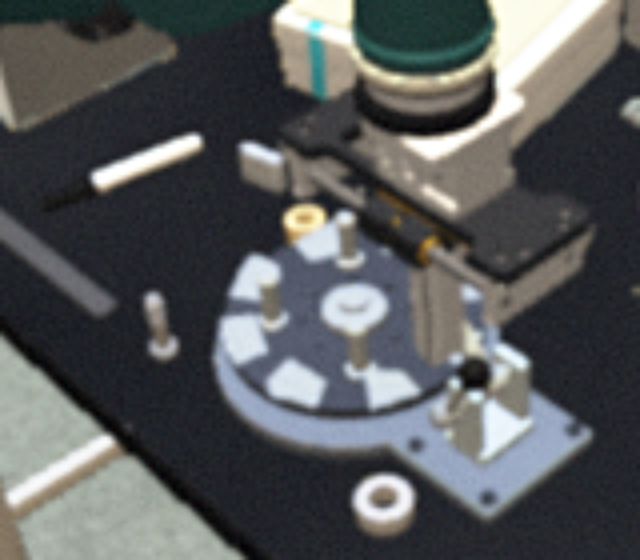

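The pawl is up: its arm stands upright at about (480,310), the ball leans away at (473,375), and the wrist force is about 0. I retreat and go to the robot side of pin 1.

```bash
python3 - <<'E'
from go import *
q=np.load('q.npy')
p1=U2W(pins(q[3])[1],q[:3])[0]; print(p1)
for P in ([.488,.11,.109],[.485,.12,.14],[p1[0]-.024,p1[1],.14],[p1[0]-.024,p1[1],.064]): print(slide(P))
E
```

```text
[0.47762924 0.21701917 0.08      ]
([51.8, 0.5, -0.4], None)
([61.9, -30.5, 2.3], None)
([159.7, -30.5, 31.1], None)
([159.7, 45.5, 31.1], None)
```

```bash
python3 -m creep '[{"slide":[10,0,0],"roll":0,"grip":1},{"slide":[25,0,0],"roll":0,"grip":1},{"slide":[45,-5,0],"roll":0,"grip":1},{"slide":[60,-20,2],"roll":0,"grip":1},{"slide":[75,-30,8],"roll":0,"grip":1},{"slide":[100,-30,16],"roll":0,"grip":1},{"slide":[125,-30,24],"roll":0,"grip":1},{"slide":[145,-30,31],"roll":0,"grip":1},{"slide":[158,-30,32],"roll":0,"grip":1},{"slide":[160,-30,32],"roll":0,"grip":1},{"slide":[160,-15,32],"roll":0,"grip":1},{"slide":[160,5,32],"roll":0,"grip":1},{"slide":[160,25,32],"roll":0,"grip":1},{"slide":[160,40,32],"roll":0,"grip":1},{"slide":[160,46,32],"roll":0,"grip":1},{"slide":[160,46,32],"roll":0,"grip":1}]'
python3 - <<'E'
from go import *
from bench import snapshot
b=snapshot("scene")[120:260,150:310,::-1]
cv2.imwrite("pics/c4.png",cv2.resize(b,(640,560)))
q=np.load('q.npy')
for d in np.linspace(q[3],-.635,9):
    p=U2W(pins(d)[1],q[:3])[0]; print(round(d,3),slide([p[0]-.0145,p[1],.063])[0])
print(cur()[2]['tool_pos'])
E
```

```text
time: 4.8
tool_pos: [0.4513, 0.2171, 0.0616]
ee_rot: [-1.567, 0.001, 1.598]
wrist_force: [-0.7, 0.3, 0.2]
width: 0.0005
0.129 [-0.7, 0.1, -10.8]
0.033 [3.3, 0.1, -14.2]
-0.062 [7.0, 0.1, -17.9]
-0.158 [10.3, 0.1, -22.0]
-0.253 [13.2, 0.1, -26.4]
-0.349 [15.6, 0.1, -31.1]
-0.444 [17.6, 0.0, -35.9]
-0.54 [19.1, 0.0, -40.9]
-0.635 [20.1, 0.0, -46.1]
[0.45234286 0.21739036 0.06309555]
```

View pics/c4.png

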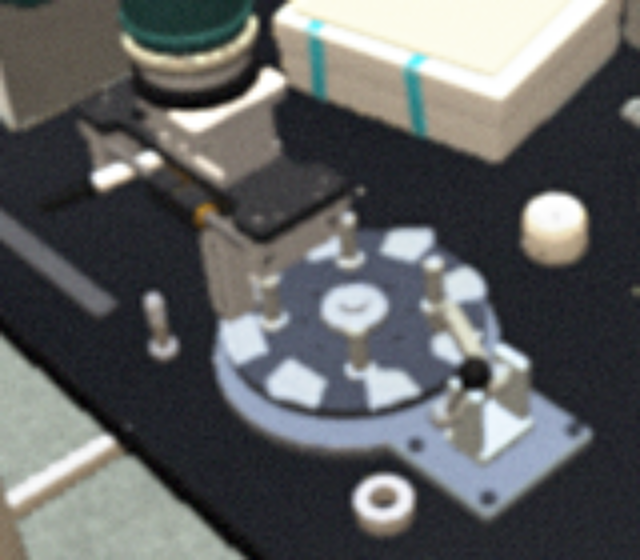

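The finger stands behind pin 1, which is at (270,300) in the crop, and the pawl has stayed up. I push along the arc and stop short to check.

```bash
python3 -m creep '[{"slide":[0,0,-4],"roll":0,"grip":1},{"slide":[0,0,-8],"roll":0,"grip":1},{"slide":[0,0,-10.8],"roll":0,"grip":1},{"slide":[2,0,-12.5],"roll":0,"grip":1},{"slide":[4,0,-14.5],"roll":0,"grip":1},{"slide":[5.5,0,-16],"roll":0,"grip":1},{"slide":[7,0,-18],"roll":0,"grip":1},{"slide":[8.5,0,-20],"roll":0,"grip":1},{"slide":[10.3,0,-22],"roll":0,"grip":1},{"slide":[11.8,0,-24],"roll":0,"grip":1},{"slide":[13.2,0,-26.5],"roll":0,"grip":1},{"slide":[14.5,0,-29],"roll":0,"grip":1},{"slide":[15.6,0,-31],"roll":0,"grip":1},{"slide":[16.7,0,-33.5],"roll":0,"grip":1},{"slide":[17.6,0,-36],"roll":0,"grip":1},{"slide":[17.6,0,-36],"roll":0,"grip":1}]'
python3 - <<'E'
from go import *
from bench import snapshot
b=snapshot("scene"); cv2.imwrite("pics/s5.png",b[:,:,::-1]); b=b[160:260,180:310,::-1]
cv2.imwrite("pics/c5.png",cv2.resize(b,None,fx=6,fy=6,interpolation=cv2.INTER_CUBIC))
q=np.load('q.npy')
for d in (-.44,-.5,-.55,-.6,-.635):
    P=U2W(pins(d),q[:3]); p=P[1]; print(d,slide([p[0]-.0145,p[1],.063])[0],((proj("scene",P)-[180,160])*6+2.5).round(0).tolist())
E
```

```text
time: 6.18
tool_pos: [0.4894, 0.2359, 0.0635]
ee_rot: [-1.573, 0.001, 1.598]
wrist_force: [-0.1, -0.3, -0.3]
width: 0.0006
-0.44 [0.1, 0.5, 1.6] [[401.0, 89.0], [234.0, 129.0], [281.0, 240.0], [455.0, 197.0]]
-0.5 [1.1, 0.5, -1.5] [[407.0, 91.0], [238.0, 125.0], [274.0, 238.0], [451.0, 201.0]]
-0.55 [1.8, 0.6, -4.2] [[412.0, 93.0], [242.0, 121.0], [269.0, 236.0], [448.0, 205.0]]
-0.6 [2.4, 0.6, -6.8] [[417.0, 95.0], [246.0, 118.0], [263.0, 234.0], [444.0, 209.0]]
-0.635 [2.7, 0.6, -8.7] [[421.0, 97.0], [248.0, 116.0], [260.0, 232.0], [441.0, 211.0]]
```

View pics/c5.png

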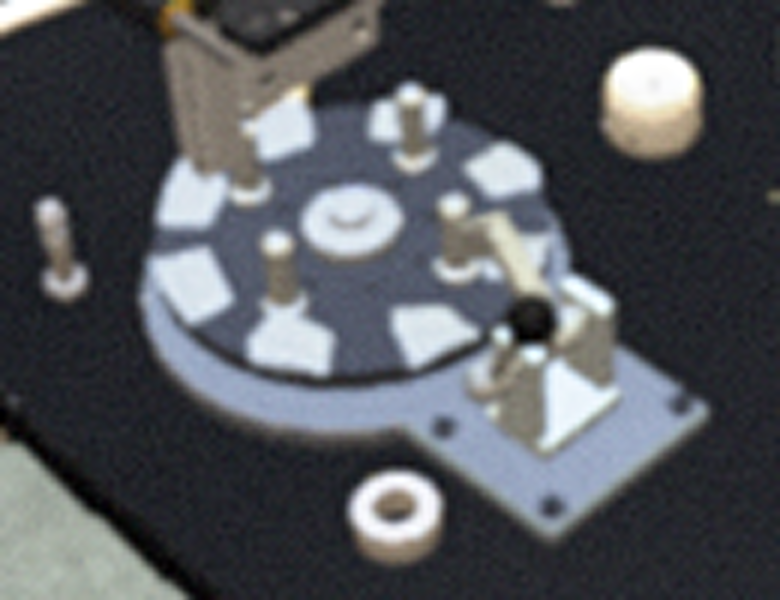

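Pins 0, 2 and 3 are at (410,93), (278,240) and (455,202), which puts the dial near -0.48. It needs about 0.15 rad more, to the middle of the gap.

```bash
python3 -m creep '[{"slide":[0.6,0,-1.5],"roll":0,"grip":1},{"slide":[1.2,0,-3],"roll":0,"grip":1},{"slide":[1.8,0,-4.5],"roll":0,"grip":1},{"slide":[2.2,0,-6],"roll":0,"grip":1},{"slide":[2.6,0,-7.5],"roll":0,"grip":1},{"slide":[2.6,0,-8],"roll":0,"grip":1},{"slide":[2.6,0,-8],"roll":0,"grip":1},{"slide":[2.6,0,-4],"roll":0,"grip":1},{"slide":[2.6,0,4],"roll":0,"grip":1},{"slide":[2.6,0,12],"roll":0,"grip":1},{"slide":[2.6,-20,16],"roll":0,"grip":1},{"slide":[2.6,-50,16],"roll":0,"grip":1},{"slide":[2.6,-75,16],"roll":0,"grip":1},{"slide":[2.6,-80,16],"roll":0,"grip":1}]'
python3 - <<'E'
from go import *
from bench import snapshot
b=snapshot("scene"); b=b[160:260,180:310,::-1]
cv2.imwrite("pics/c6.png",cv2.resize(b,None,fx=6,fy=6,interpolation=cv2.INTER_CUBIC))
E
```

```text
time: 7.4
tool_pos: [0.4737, 0.2395, 0.1489]
ee_rot: [-1.58, -0.003, 1.599]
wrist_force: [0.1, -0.2, 0.7]
width: 0.0002
```

View pics/c6.png

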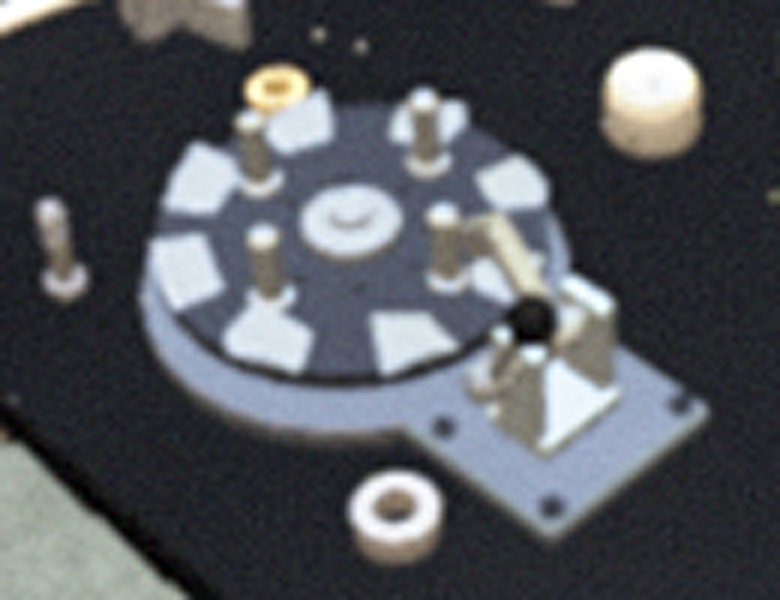

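Pins 0 to 3 are at (424,97), (250,119), (264,234) and (443,212). I fit the dial angle with an image offset taken from the first picture.

```bash
python3 - <<'E'
from go import *
q=np.load('q.npy')
zs=lambda p:np.array(p)/6+[180,160]-0.42
for m in ([(340,84),(222,180),(356,248),(470,153)],[(424,97),(250,119),(264,234),(443,212)]):
    r=least_squares(lambda v:(proj("scene",U2W(pins(v[0]),q[:3]))+v[1:]-zs(m)).ravel(),[q[3]-.3,0,0]); print(r.x,np.abs(r.fun).max())
for P in ([.45,.15,.16],[.487,-.02,.16],[.487,-.02,.110],[.487,.005,.11]): print(slide(P)[0])
E
```

```text
[0.13105061 0.7322511  0.38883651] 0.4846805107617058
[-0.62675238  0.44071902  0.26397042] 0.26588037618407157
[-88.6, -12.6, 25.9]
[-259.6, -12.8, -6.4]
[-259.7, 37.2, -6.0]
[-234.7, 37.2, -6.7]
```

The dial is at -0.627, well inside the target gap (-0.785 to -0.485). Now over the top to the ball's -y side.

```bash
python3 -m creep '[{"slide":[-15,-12,10],"roll":0,"grip":1},{"slide":[-35,-14,20],"roll":0,"grip":1},{"slide":[-60,-14,26],"roll":0,"grip":1},{"slide":[-88,-14,26],"roll":0,"grip":1},{"slide":[-116,-14,22],"roll":0,"grip":1},{"slide":[-144,-14,16],"roll":0,"grip":1},{"slide":[-172,-14,10],"roll":0,"grip":1},{"slide":[-200,-14,4],"roll":0,"grip":1},{"slide":[-228,-14,-2],"roll":0,"grip":1},{"slide":[-250,-14,-6],"roll":0,"grip":1},{"slide":[-260,-14,-6],"roll":0,"grip":1},{"slide":[-262,-14,-6],"roll":0,"grip":1},{"slide":[-262,5,-6],"roll":0,"grip":1},{"slide":[-262,25,-6],"roll":0,"grip":1},{"slide":[-262,35,-6],"roll":0,"grip":1},{"slide":[-262,37,-6],"roll":0,"grip":1},{"slide":[-262,37,-6],"roll":0,"grip":1}]'
python3 - <<'E'
from go import *
from bench import snapshot
b=snapshot("scene"); b=b[120:260,180:340,::-1]
cv2.imwrite("pics/c7.png",cv2.resize(b,None,fx=4,fy=4,interpolation=cv2.INTER_CUBIC))
print(slide([.488,.05,.11])[0])
E
```

```text
time: 8.87
tool_pos: [0.4843, -0.0223, 0.1055]
ee_rot: [-1.568, -0.001, 1.599]
wrist_force: [0.7, 0.3, 0.6]
width: 0.0003
[72.5, -3.4, -5.0]
```

View pics/c7.png

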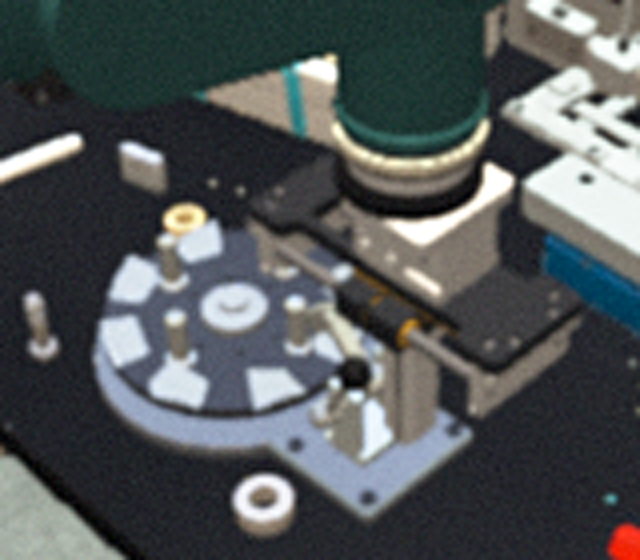

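The finger stands on the -y side of the ball, which is at (353,373). I push along +y slowly.

```bash
python3 -m creep '[{"slide":[8,-3,-2],"roll":0,"grip":1},{"slide":[16,-3,-4],"roll":0,"grip":1},{"slide":[22,-3,-4],"roll":0,"grip":1},{"slide":[26,-3,-4],"roll":0,"grip":1},{"slide":[30,-3,-4],"roll":0,"grip":1},{"slide":[34,-3,-4],"roll":0,"grip":1},{"slide":[38,-3,-4],"roll":0,"grip":1},{"slide":[42,-3,-4],"roll":0,"grip":1},{"slide":[46,-3,-4],"roll":0,"grip":1},{"slide":[50,-3,-4],"roll":0,"grip":1},{"slide":[54,-3,-4],"roll":0,"grip":1},{"slide":[58,-3,-4],"roll":0,"grip":1},{"slide":[62,-3,-4],"roll":0,"grip":1},{"slide":[66,-3,-4],"roll":0,"grip":1},{"slide":[70,-3,-4],"roll":0,"grip":1},{"slide":[70,-3,-4],"roll":0,"grip":1}]'
python3 - <<'E'
from go import *
from bench import snapshot
b=snapshot("scene"); b=b[120:260,180:340,::-1]
cv2.imwrite("pics/c8.png",cv2.resize(b,None,fx=4,fy=4,interpolation=cv2.INTER_CUBIC))
E
```

```text
time: 10.25
tool_pos: [0.4872, 0.0475, 0.1093]
ee_rot: [-1.571, -0.0, 1.599]
wrist_force: [-0.0, -0.9, 0.9]
width: 0.0005
```

View pics/c8.png

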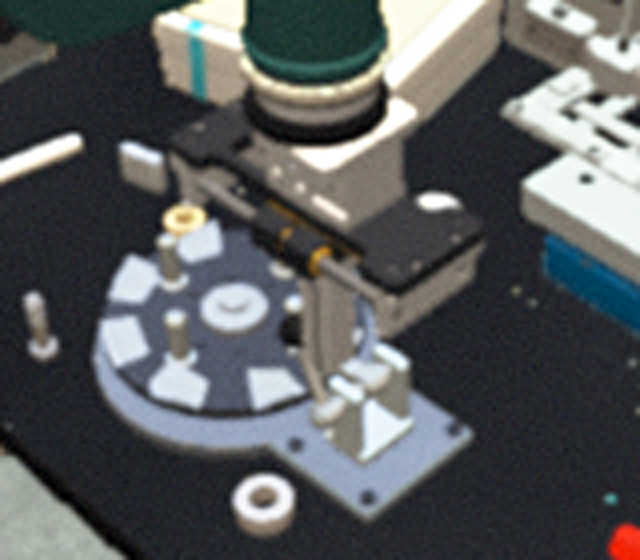

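The lever has tipped to the dial side, with the ball at about (292,333). I retreat along -y, go up and clear both views.

```bash
python3 -m creep '[{"slide":[-5,0,0],"roll":0,"grip":1},{"slide":[-15,0,0],"roll":0,"grip":1},{"slide":[-30,0,0],"roll":0,"grip":1},{"slide":[-50,-10,0],"roll":0,"grip":1},{"slide":[-75,-30,0],"roll":0,"grip":1},{"slide":[-100,-55,0],"roll":0,"grip":1},{"slide":[-130,-80,0],"roll":0,"grip":1},{"slide":[-160,-90,0],"roll":0,"grip":1},{"slide":[-190,-100,20],"roll":0,"grip":1},{"slide":[-220,-100,40],"roll":0,"grip":1},{"slide":[-250,-100,60],"roll":0,"grip":1},{"slide":[-270,-100,60],"roll":0,"grip":1},{"slide":[-270,-100,60],"roll":0,"grip":1}]'
python3 - <<'E'
from bench import snapshot
import cv2
for n in("top","scene"): cv2.imwrite(f"pics/{n}9.png",snapshot(n)[:,:,::-1])
a=cv2.imread("pics/top9.png")[165:265,160:300]; cv2.imwrite("pics/top9z.png",cv2.resize(a,None,fx=5.6,fy=5.6,interpolation=cv2.INTER_CUBIC))
a=cv2.imread("pics/scene9.png")[160:260,180:310]; cv2.imwrite("pics/scene9z.png",cv2.resize(a,None,fx=6,fy=6,interpolation=cv2.INTER_CUBIC))
E
```

```text
time: 11.38
tool_pos: [0.4331, -0.2293, 0.2095]
ee_rot: [-1.571, 0.002, 1.592]
wrist_force: [0.3, 0.0, -0.6]
width: 0.0001
```

View pics/top9z.png

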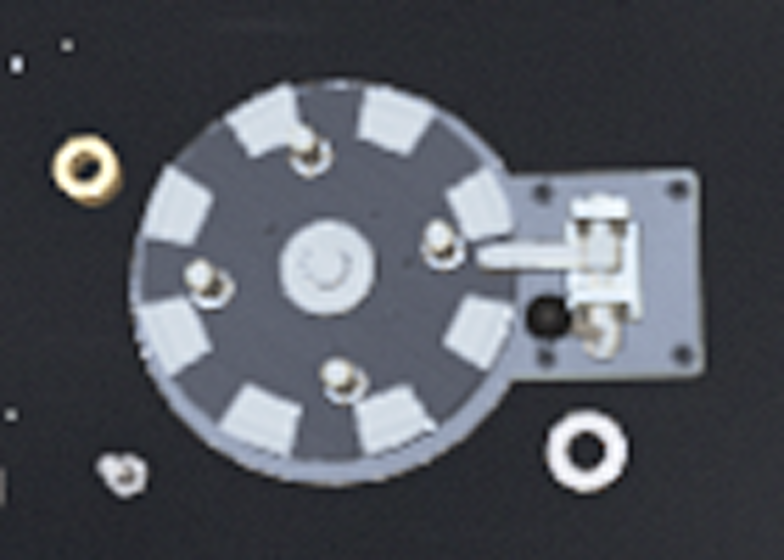

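View pics/scene9z.png

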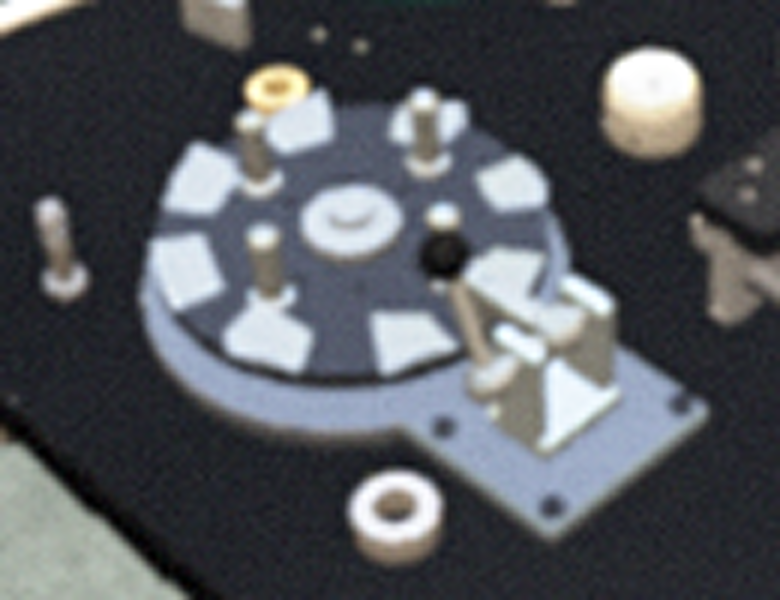

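In both views the ball is back at its starting pixels, (548,317) top and (444,252) scene. The nose sits between two teeth and the dial hasn't moved. I compare the loose parts with the first pictures, then hand in.

```bash
python3 - <<'E'
import cv2,numpy as np
from bench import ticket
a,b=[cv2.imread(f"pics/top{i}.png").astype(int) for i in(0,9)]
d=(np.abs(a-b).max(2)>60).astype(np.uint8)[100:300,60:420]
n,_,s,c=cv2.connectedComponentsWithStats(d)
print([(c[i]+[60,100]).round().tolist()+[int(s[i,4])] for i in range(1,n)])
print(ticket.close_job())
E
```

```text
[[225.0, 182.0, 2], [394.0, 231.0, 1258], [213.0, 184.0, 4], [200.0, 186.0, 2], [224.0, 186.0, 4], [236.0, 188.0, 3], [202.0, 188.0, 2], [214.0, 190.0, 12], [204.0, 192.0, 2], [216.0, 194.0, 20], [231.0, 196.0, 38], [200.0, 199.0, 48], [244.0, 196.0, 2], [239.0, 208.0, 46], [188.0, 207.0, 4], [248.0, 207.0, 2], [192.0, 208.0, 2], [197.0, 216.0, 41], [362.0, 216.0, 2], [188.0, 218.0, 1], [248.0, 219.0, 1], [368.0, 220.0, 5], [234.0, 224.0, 43], [364.0, 224.0, 10], [203.0, 227.0, 22], [382.0, 225.0, 17], [417.0, 228.0, 32], [196.0, 227.0, 2], [206.0, 230.0, 16], [240.0, 228.0, 2], [194.0, 229.0, 2], [221.0, 233.0, 41], [244.0, 230.0, 4], [190.0, 231.0, 2], [233.0, 234.0, 2], [200.0, 236.0, 2], [235.0, 237.0, 3], [199.0, 239.0, 1], [213.0, 238.0, 1], [222.0, 238.0, 1], [365.0, 239.0, 4], [212.0, 242.0, 3], [223.0, 240.0, 1], [236.0, 241.0, 5], [224.0, 244.0, 4], [369.0, 243.0, 7], [211.0, 245.0, 1], [406.0, 246.0, 4], [364.0, 249.0, 5], [359.0, 289.0, 561], [415.0, 293.0, 122], [373.0, 285.0, 1], [383.0, 286.0, 1], [386.0, 288.0, 2], [397.0, 298.0, 15], [390.0, 296.0, 2], [402.0, 299.0, 1]]
the job is handed in; nothing more can be done
None
```

The dial is back one notch with the pawl down in the gap there, and the job was handed in at about 11.5 s of the 54 s allowed. I used the shut fingertips only and gripped nothing. I pushed the ball along -y until the pawl fell to its lifted stop and stayed there. Then I pushed pin 1 clockwise along its arc and tipped the ball back along +y.

**Dial:** it went from about +0.13 to about -0.63 rad, inside the target gap of -0.785 to -0.485. I measured -0.627 just before letting the pawl down, and the pins showed no shift in the picture afterwards.

**Pawl:** the ball returned to the same pixels as at the start in both views, so the pawl is fully down between two teeth.

**Loose parts:** the top-view comparison showed no change at the parts beside the dial. The arm, parked at the right of the picture, hid or changed the area there, so I could not compare the black collar and the nut if they are there. The arm passed well above everything in that area.

**Forces:** the readings at the end of each move were about 1.5 N or less, and no check failed. I could not read forces within a move.

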